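Seat a tile in the stencilling jig and flip the stencil frame shut over it

ROBOT

A 6-joint arm with a two-finger parallel gripper is mounted at the origin on a cart in front of the work surface, level with it; the furniture and walls round the work are solid. World frame = base frame: x ahead of the robot, y to its left, z up, the work surface at z = 0. Lengths are in m, angles in rad, forces in N, time in s.
With the tool pointing down it reaches from about 0.275 to 0.775 m from the base axis. Payload 14.6 kg.
Tool frame: the origin (TCP) lies between the finger pads; the fingertips stand 19 mm ahead of it and the grasp point (between the pads) is the TCP; z points along the fingers, y is the line along which they close (so a half turn about z gives the same grasp; the last joint's range is limited). The gripper opens to 85 mm and grips with 20 to 120 N. Pads are 22 mm wide; open, the fingers measure 114 mm over their backs; the gripper's body (76 mm by 85 mm) begins 54 mm behind the grasp point. The pads swing forward as they close: fully open they stand 13 mm farther back than shut.
Start: joints at [1.075, 0.263, -0.048, 1.259, 0, 1.415], TCP at [0.175, 0.495, 0.25] pointing down, gripper open.
Joint ranges: [-2.65, 2.65], [-0.89, 1.7], [-1.18, 1.37], [-2.13, 2.11], [-1.35, 1.29], [-3.14, 3.14]. Speed limits (rad/s): [1.89, 1.89, 2.57, 2.79, 3.14, 3.14].

INTERFACE

Orientations are given as a unit quaternion [x, y, z, w].
In Python, from cell import robot, cams gives the robot as it stands.
- The arm moves only by the tool move_arm, never from a script. Its argument "targets" is a list that holds one entry, the list of rows, each a list of 6 numbers: the shift along the tool's x, y, z in cm, then the turn, a rotation vector about the tool's x, y, z in degrees. A call has exactly 8 rows; each row is the pose to reach, as a shift and turn from the pose commanded when the call began, along the tool's axes at that moment; what a row does not reach only later rows make up. A row lasts 1/12 s, in which the tool goes at most 41.7 mm and 7.16 degrees, less where a joint would pass 70% of its speed; a pose out of reach is approached as far as the arm can. A call with a gripper value outside its range is refused whole. "claw" is the finger opening in cm, from 0 to 8.54, set as the call begins (left out, the last holds). The fingers move at their own pace and stop on an object; "force" is the grip in N (left out, the last holds). Time passes only in rows, so rows that repeat a pose let the fingers close, or fill a call up. It gives the time, the measured TCP pose, the force, the opening and the grip force at its end, in the units of the state.
- robot.read_state(): the state, without advancing time (a new reading comes with each control period).
- cams.get_image(name): name is "scene" or "top" or "wrist"; returns the picture (420x560x3 uint8, red, green, blue); there is no depth.
- cams.camera_info(name): a dict with "fx", "fy", "cx", "cy" (pixels), "world_to_cam" (4x4, takes a point from world to camera coordinates). Camera axes: x right, y down, z forward; pixel columns grow to the right and rows downward; lengths in m; the calibration is good to about 2 mm. A picture is of the moment at which its call begins: read the wrist's pose just before it. camera_info takes no time and is no camera call; for the wrist camera it gives the pose at the moment of the call.
- robot.close_job(): hands the job in; it is judged then, once.
The state is a dict: "t": time; "q": joint angles; "qvel": joint speeds; "tau": joint torques, N m; "position": TCP position; "eef_rot": TCP orientation; "contact_force": force on the tool from outside, world axes, zero at the start; "torque": the same for the moment, N m; "gripper_width": opening from 0.0 (shut) to 1.0 (fully open); "gripper_force": force on a finger pad.
Only numpy, scipy, OpenCV 4.12 (cv2) and the standard library are available. Lean on these libraries where they do the work, as an engineer would, in place of code of your own. Each camera call takes 0.05 s, during which the arm holds its last target. There are 200 camera calls.

TASK

Get the blank tile ready for stencilling: slide it on the jig's board until it sits snug against both stops, the metal fence and the dark hinge rail, which you must find by feel. Then push the open stencil frame past upright, let go, and leave it to swing down by its own weight; it comes to rest on its catch, so finally press its free edge down until the catch snaps over and the frame is fully shut over the tile. Be gentle: never push the tile harder than about 20 N (2 kg) or the frame harder than about 25 N, and leave the things lying round the jig where they are.

Things in the scene. Friction and masses are not known exactly. Their poses are not given: they have to be found in the camera images.
- jig: Board of the stencilling jig, fixed flat on the bench top (z 0): slick grey-faced board 355 x 370 x 18 mm, x -190..165, y -185..185 mm. Origin on its underside, z up; its top, the bed, is at z 18 mm. On it the head (hinge rail, fence, back rests and hinged frame in one) is clamped, set up to 15 mm either way along x; this setting is not measured. Back rests: x -82..82, y 146..180, 56 mm high.
- rail_face (a point): Foot of the hinge rail, the tile's stop on the +y side: dark wood, 10 mm high above the bed, its face the plane jig y = 100.5 mm, 250 mm long. This point is at jig x 0, y 100.5, z 18 mm; axes as the jig's. The other stop, an aluminium fence 7 mm high along jig y at the +x side, belongs to the head: its face is at jig x = 100.5 mm plus the unknown setting, so 85.5 to 115.5 mm.
- tile: Loose blank tile, 201 x 201 x 9 mm, about 0.6 kg, flat on the bed, up to 0.04 rad askew, 8 to 20 mm short of the rail and 9 to 51 mm short of the fence; dragging it takes about 2 N. Origin at the centre of its underside, x and y along its edges, near the jig's axes. Fully seated the origin is at jig y 0 (within 1.5 mm), z 18 mm, x = the head's setting (-15..15 mm), square within 0.012 rad.
- frame (a joint): Angle (rad) of the stencil frame: 0 fully shut, 1.57 upright, 1.92 farthest back; starts at 1.66 to 1.92. Damped hinge with friction: it stays where left near upright and falls by itself only below about 1.25, in some 2 to 4 s. Let it swing untouched from 0.7 down. It lands on the catch at about 0.035; 8 to 12 N on the free bar snap it to 0, if the tile is within 2.5 mm of both stops.
- frame_hinge (a point): Hinge line of the frame, at jig x 0, y 128, z 28 mm; axes as the jig's; the line runs along jig x. The frame (0.45 kg) is 256 mm along the hinge (its middle at jig x -15..15) and reaches 258 mm from it, 1 to 13 mm above the plane through the hinge line when shut. From the hinge its free bar swings over the top from jig +y to -y. To flip it, push the bar's outer face, on the +y side when open.
- bar_when_shut (a point): Where the middle of the upper face of the frame's free bar lies when shut (bar 256 x 27.5 x 12 mm along jig x): jig x 0 (give or take 15 mm), y -116, z 41 mm; axes as the jig's. Press here to snap it shut; while it rests on the catch its top is 8 to 9 mm higher. This face is 244 mm from the hinge line; the free edge is 14 mm farther, and a 60 mm wide striker rod juts another 10 mm.
- catch_roller (a point): Axis of the sprung roller (10 mm thick) of the catch, at jig x 0, y -142, z 38 mm; axes as the jig's. The catch stands on the -y side at x -22..22, y -170..-136 mm, 33 mm high above the bed, so pushes on the tile's -y edge go beside it.
- dabber: Bystander: brown stencil dabbing block, 50 x 90 x 39 mm, loose on the bench to the right of the jig. Origin at the centre of its underside.
- pot_black: Bystander: pigment pot with a black lid, 60 mm across, 62 mm high, loose on the bench to the right of the jig. Origin at the centre of its underside.
- brush_green: Bystander: brush with a green handle, 197 mm long, loose on the bench to the left of the jig. Origin at its middle, underside.

How it is judged:
On the way, in this order (a step that is already met when the one before it is completed fails the run):
1. the tile has been slid up to the stops: square, flush with the hinge rail and within the range of settings of the fence, while the frame is still open (y of tile in the frame of jig between -0.0015 and 0.003 m and z of tile in the frame of jig below 0.0205 m and angle between the x axis of tile and the x axis of jig, either way round below 0.012 rad and x of tile in the frame of jig between -0.0185 and 0.018 m and value of joint frame above 1.4 rad), for 0.3 s.
2. the frame has been pushed past upright and swings down with nothing touching it (value of joint frame between 0.2 and 1.2 rad and contact force between each of the fingers, the arm and frame below 0.2 N), for 0.2 s.
3. the free edge has been pressed down until the catch snapped: the frame is fully shut (value of joint frame below 0.012 rad), for 0.3 s.
At the end, for the whole second after the job is handed in: The frame is fully shut (under 0.012 rad), held by its catch and at rest, which is possible only with the tile within 2.5 mm of the fence; the tile is within 1.5 mm of the hinge rail and within 0.012 rad of square; everything is released (y of tile in the frame of jig between -0.0015 and 0.003 m and z of tile in the frame of jig below 0.0205 m and angle between the x axis of tile and the x axis of jig, either way round below 0.012 rad and x of tile in the frame of jig between -0.0185 and 0.018 m and value of joint frame below 0.012 rad and velocity of joint frame below 0.02 rad/s); the robot touches nothing.
It fails at once if the tile is pushed harder than 20 N (contact force between any of the fingers, the arm and tile above 20 N).
It fails at once if the frame is pushed harder than 25 N (contact force between any of the fingers, the arm and frame above 25 N).
It fails at once if the frame is touched on its way down (between 0.7 and 0.15 rad) (value of joint frame between 0.15 and 0.7 rad and contact force between any of the fingers, the arm and frame above 0.5 N).
It fails at once if the dabbing block, the pot or the brush is moved by more than 15 mm (distance of any of dabber, pot_black, brush_green from where it was at the start of the episode above 0.015 m).
It also fails if it takes over 72 s, if anything falls off the work surface, if the arm or the gripper's body presses on something with over 40 N, if the wrist force passes 120 N, or if a joint passes its speed limit or range.

## Working session

There is one attempt and no reset: what is moved stays moved. The work goes in short steps, Python scripts to look and compute and a tool call to move; the robot and the scene stay as the last step left them, time stands still between calls to the robot, and variables do not carry over. Pictures are saved under pics/ and viewed, at most 13 in all, crops included, and the job is handed in when it is done.

Besides the shell and the picture viewer there is one more tool, called after "Emit:" as name([rows], argument=value, ...), one row to a line, values as JSON. move_arm: Moves the arm, as the interface text tells. Its arguments: {"type":"object","properties":{"targets":{"type":"array","items":{"type":"array","items":{"type":"array","items":{"type":"number"}}}},"claw":{"type":"number"},"force":{"type":"number"}},"required":["targets"]}

```bash
mkdir -p pics; cat > s.py <<'E'
from cell import robot,cams
import cv2,numpy as np
for n in ["scene","top"]:
    im=cams.get_image(n); np.save(f"pics/{n}.npy",im); cv2.imwrite(f"pics/{n}0.png",im[:,:,::-1])
    i=cams.camera_info(n); print(n,i["fx"],i["cx"],i["cy"],np.round(i["world_to_cam"],3).tolist())
s=robot.read_state(); print(s["t"],s["position"],s["eef_rot"],s["contact_force"])
E
python3 s.py; ls
```

```text
scene 399.7083882606936 279.78863743036715 205.31818920762632 [[0.832, -0.555, -0.013, -0.467], [-0.288, -0.41, -0.866, 0.219], [0.475, 0.724, -0.5, 1.118], [0.0, 0.0, 0.0, 1.0]]
top 456.72315746589004 279.4381932140439 208.41083090102117 [[0.126, -0.992, -0.004, -0.051], [-0.972, -0.123, -0.2, 0.555], [0.198, 0.029, -0.98, 1.275], [0.0, 0.0, 0.0, 1.0]]
0.1 [0.17535678 0.49460995 0.24985588] [ 1.69569101e-01  9.85518176e-01 -4.64688990e-04 -1.67416695e-04] [ 0.24461187  0.04946386 -0.45400214]
pics
s.py
```

View pics/scene0.png

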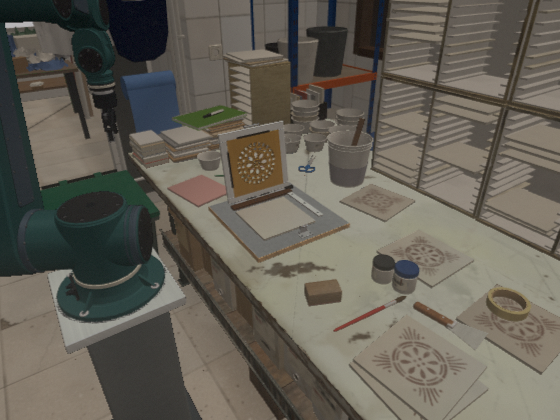

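View pics/top0.png

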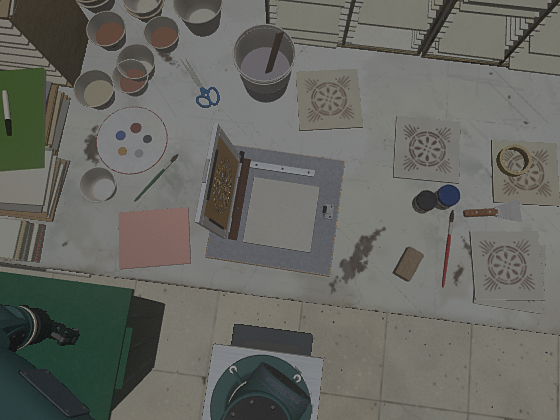

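The scene view shows the jig ahead of the robot with the frame open at (258,165). The top view shows the board around (206..343, 150..275), the fence at (285,170), the catch at (327,211) and the frame at (220,185). I'll enlarge the jig and try the tile and board contours.

```bash
cat > h.py <<'E'
from cell import robot,cams
import cv2,numpy as np
def ray(n,uv,z,info=None):
    i=info or cams.camera_info(n); M=np.array(i["world_to_cam"]); R,t=M[:3,:3],M[:3,3]
    c=-R.T@t; d=R.T@np.array([(uv[0]-i["cx"])/i["fx"],(uv[1]-i["cy"])/i["fy"],1]); return c+d*(z-c[2])/d[2]
def proj(n,p,info=None):
    i=info or cams.camera_info(n); M=np.array(i["world_to_cam"]); q=M[:3,:3]@np.asarray(p)+M[:3,3]
    return np.array([i["fx"]*q[0]/q[2]+i["cx"],i["fy"]*q[1]/q[2]+i["cy"]])
E
python3 - <<'E'
from h import *
im=np.load("pics/top.npy")
c=im[110:290,180:360]; cv2.imwrite("pics/topc.png",cv2.resize(c,(720,720),interpolation=cv2.INTER_CUBIC)[:590,:,::-1] if 0 else cv2.resize(c,(600,600),interpolation=cv2.INTER_CUBIC)[:,:,::-1])
hsv=cv2.cvtColor(im,cv2.COLOR_RGB2HSV)
for uv in [(285,210),(330,240),(335,180),(285,170),(350,200),(218,250)]: print(uv,im[uv[1],uv[0]],hsv[uv[1],uv[0]])
E
```

```text
(285, 210) [120 120 116] [ 30   9 120]
(330, 240) [ 94  97 101] [107  18 101]
(335, 180) [95 96 99] [113  10  99]
(285, 170) [135 137 141] [110  11 141]
(350, 200) [124 126 120] [ 40  12 126]
(218, 250) [ 97  97 102] [120  13 102]
```

View pics/topc.png

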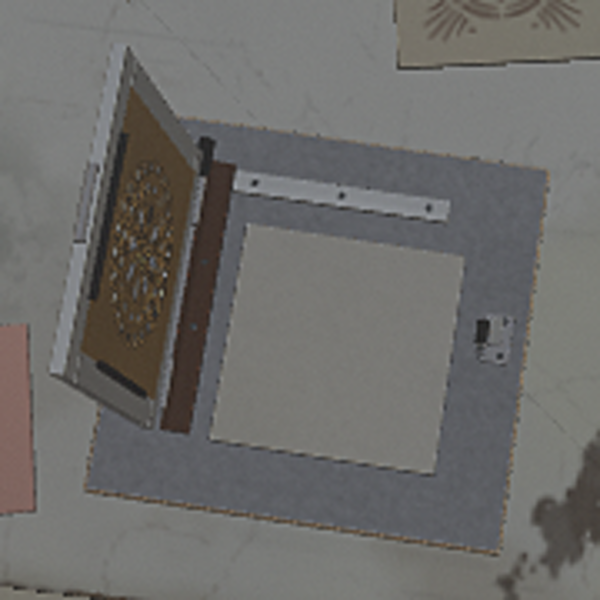

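The crop (x3.33, offset 180,110) shows board corners (547,170), (498,552), (87,490), tile corners (246,224), (465,257), (436,474), (211,438), fence face (235,190)-(447,220) and the frame's free bar outer edge (128,48)-(50,375).

```bash
cat >> h.py <<'E'
E
python3 - <<'E'
from h import *
f=lambda p:(p[0]/3.3333+180-.35,p[1]/3.3333+110-.35)
b=[ray("top",f(p),.018) for p in [(547,170),(498,552),(87,490)]]
L=np.array([[.165,-.185],[-.19,-.185],[-.19,.185]])
W=np.array(b)[:,:2]; lc,wc=L.mean(0),W.mean(0)
U,S,V=np.linalg.svd((L-lc).T@(W-wc)); R=(U@V).T
yaw=np.arctan2(R[1,0],R[0,0]); o=wc-R@lc
print("jig",o,yaw,"res",W-(L@R.T+o))
J=lambda p,z:(R.T@(ray("top",f(p),z)[:2]-o))
t=np.array([J(p,.027) for p in [(246,224),(465,257),(436,474),(211,438)]])
print("tile",t,t.mean(0),[np.linalg.norm(t[i]-t[i-1]) for i in range(4)])
print("fence",J((235,190),.025),J((447,220),.025),"rail",J((236,165),.028),J((190,433),.028))
# frame: bar outer corners; solve angle: plane of known jig x? scan z so distance to hinge=.258
for a in (1.66,1.75,1.85,1.92):
  for off in(.001,.013):
   y=.128-.258*np.cos(a)+off*np.sin(a); z=.028+.258*np.sin(a)+off*np.cos(a)
   q=[proj("top",[*(R@[x,y]+o),z]) for x in(-.128,.128)]
   print(a,off,[((v+.35-[180,110])*3.333).round() for v in q])
np.savez("jig.npz",R=R,o=o)
E
```

```text
jig [0.57869549 0.03132336] -0.02166317101933678 res [[-0.00227185  0.00139566]
 [ 0.00105102  0.00188218]
 [ 0.00122084 -0.00327784]]
tile [[ 0.06903587  0.08081632]
 [ 0.06759581 -0.11951235]
 [-0.13044264 -0.11998825]
 [-0.12818627  0.08026438]] [-0.03049931 -0.01960498] [np.float64(0.19722291525954402), np.float64(0.20033384156345752), np.float64(0.19803902574626295), np.float64(0.20026534470603918)]
fence [0.09979394 0.09605984] [ 0.10005387 -0.09892526] rail [0.1225044  0.09862474] [-0.12665778  0.0991897 ]
1.66 0.001 [array([ 83., 376.]), array([144.,  43.])]
1.66 0.013 [array([ 66., 374.]), array([129.,  42.])]
1.75 0.001 [array([ 52., 372.]), array([115.,  41.])]
1.75 0.013 [array([ 36., 370.]), array([100.,  40.])]
1.85 0.001 [array([ 19., 369.]), array([83., 39.])]
1.85 0.013 [array([  5., 367.]), array([69., 39.])]
1.92 0.001 [array([ -2., 367.]), array([62., 39.])]
1.92 0.013 [array([-16., 365.]), array([49., 39.])]
```

Jig pose is about (0.579, 0.031) with yaw -0.022. The tile's sides come out at 197–200 mm (true 201), the fence at x≈100 and the rail at y≈99 (true 100.5). The tile needs roughly +30 mm in x and +19.5 mm in y, and the frame is at about 1.7 rad. I'll push the tile to the fence first.

```bash
cat >> h.py <<'E'
from scipy.spatial.transform import Rotation as Ro
def st():
    s=robot.read_state(); g=np.load("jig.npz"); p=g["R"].T@(s["position"][:2]-g["o"]); T=Ro.from_quat(s["eef_rot"]).as_matrix()
    f=np.array(s["contact_force"]); fj=g["R"].T@f[:2]
    yaw=np.degrees(np.arctan2(T[1,1],T[0,1])+.02166)
    print("t",s["t"],"jig mm",(p*1000).round(1),"z",(s["position"][2]*1000).round(1),"yawjig",yaw.round(2),"Fjig",fj.round(1),f[2].round(1)); return s,T,g
def go(x,y,z,yaw):  # jig m, tool-y yaw in jig, deg -> row
    s,T,g=st(); w=np.r_[g["R"]@[x,y]+g["o"],z]; a=np.radians(yaw)-.02166
    ty=np.array([np.cos(a),np.sin(a),0]); tz=np.array([0,0,-1.]); Tt=np.c_[np.cross(ty,tz),ty,tz]
    print("row",(T.T@(w-s["position"])*100).round(2),Ro.from_matrix(T.T@Tt).as_rotvec(degrees=True).round(2))
E
python3 -c "
from h import *
go(-.16,-.02,.09,90)"
```

```text
t 0.1 jig mm [-413.3  454.4] z 249.9 yawjig 71.72 Fjig [0.2 0.1] -0.5
row [-38.94 -37.09  16.01] [ -0.05  -0.02 -18.28]
```

Emit:
move_arm([
  [[-2,-2,0.5,0,0,-5],[-5,-5,1.5,0,0,-10],[-8,-7.5,2.5,0,0,-15],[-11,-10.5,4,0,0,-18.3],[-14,-13,5,0,0,-18.3],[-17,-16,6,0,0,-18.3],[-20,-19,7.5,0,0,-18.3],[-22,-21,8.5,0,0,-18.3]],
], claw=8.54)

```text
t: 0.77
position: [0.3129, 0.2213, 0.1647]
eef_rot: [0.011, 1.0, -0.0, 0.0]
contact_force: [1.5, 1.0, 1.2]
gripper_width: 1.004
gripper_force: 0.0
```

```bash
python3 -c "
from h import *
go(-.16,-.02,.05,90)"
```

```text
t 0.7667 jig mm [-269.9  184.2] z 164.7 yawjig 90.01 Fjig [1.5 1. ] 1.2
row [-10.98 -20.42  11.48] [-0.    0.02  0.01]
```

Emit:
move_arm([
  [[-2,-3,1.5,0,0,0],[-4,-6.5,4,0,0,0],[-6,-10,6,0,0,0],[-8,-13.5,8,0,0,0],[-10,-17,9.8,0,0,0],[-11,-19.5,10.8,0,0,0],[-11,-20.4,11.2,0,0,0],[-11,-20.4,11.2,0,0,0]],
])

```text
t: 1.43
position: [0.4182, 0.0147, 0.0519]
eef_rot: [0.013, 1.0, -0.0, -0.001]
contact_force: [-0.4, 0.7, -0.5]
gripper_width: 1.0
gripper_force: 0.0
```

```bash
python3 -c "
from h import *
go(-.16,-.02,.04,90)
im=cams.get_image('wrist'); cv2.imwrite('pics/w1.png',im[:,:,::-1])
"
```

```text
t 1.4333 jig mm [-160.1  -20.1] z 51.9 yawjig 89.8 Fjig [-0.5  0.7] -0.5
row [-0.01  0.01  1.19] [-0.   -0.12 -0.2 ]
```

View pics/w1.png

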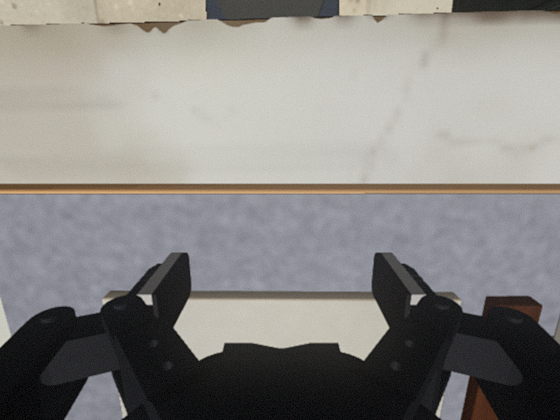

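The wrist view shows the tile's -x edge at row ~295, parallel to the board edge at row 188, with the fingertips (170 and 393, 280) just outside it and the rail at right. Next I lower until the tips are near the bed.

Emit:
move_arm([
  [[0,0,0.3,0,0,0],[0,0,0.7,0,0,0],[0,0,1.0,0,0,0],[0,0,1.2,0,0,0],[0,0,1.3,0,0,0],[0,0,1.3,0,0,0],[0,0,1.3,0,0,0],[0,0,1.3,0,0,0]],
])

```text
t: 2.15
position: [0.4183, 0.0171, 0.0404]
eef_rot: [0.011, 1.0, -0.0, 0.0]
contact_force: [-0.2, 0.1, 0.1]
gripper_width: 1.002
gripper_force: 0.0
```

Emit:
move_arm([
  [[0,0,0.1,0,0,0],[0,0,0.2,0,0,0],[0,0,0.3,0,0,0],[0,0,0.4,0,0,0],[0,0,0.4,0,0,0],[0,0,0.4,0,0,0],[0,0,0.4,0,0,0],[0,0,0.4,0,0,0]],
])

```text
t: 2.82
position: [0.4183, 0.017, 0.0363]
eef_rot: [0.011, 1.0, -0.0, 0.0]
contact_force: [0.1, 0.2, 0.4]
gripper_width: 1.0
gripper_force: 0.0
```

Emit:
move_arm([
  [[0,0,0.1,0,0,0],[0,0,0.2,0,0,0],[0,0,0.3,0,0,0],[0,0,0.4,0,0,0],[0,0,0.5,0,0,0],[0,0,0.5,0,0,0],[0,0,0.5,0,0,0],[0,0,0.5,0,0,0]],
])

```text
t: 3.48
position: [0.4183, 0.0171, 0.0313]
eef_rot: [0.011, 1.0, 0.0, 0.0]
contact_force: [-0.7, 1.0, -0.7]
gripper_width: 1.0
gripper_force: 0.0
```

Emit:
move_arm([
  [[0,0,0.1,0,0,0],[0,0,0.2,0,0,0],[0,0,0.3,0,0,0],[0,0,0.3,0,0,0],[0,0,0.3,0,0,0],[0,0,0.3,0,0,0],[0,0,0.3,0,0,0],[0,0,0.3,0,0,0]],
])

```text
t: 4.15
position: [0.4183, 0.017, 0.0283]
eef_rot: [0.011, 1.0, -0.0, 0.0]
contact_force: [-0.7, 0.1, -1.1]
gripper_width: 0.998
gripper_force: 0.0
```

Emit:
move_arm([
  [[-0.4,0,0,0,0,0],[-0.9,0,0,0,0,0],[-1.3,0,0,0,0,0],[-1.7,0,0,0,0,0],[-2.1,0,0,0,0,0],[-2.5,0,0,0,0,0],[-2.8,0,0,0,0,0],[-3.1,0,0,0,0,0]],
])

```text
t: 4.82
position: [0.4487, 0.0165, 0.0281]
eef_rot: [0.011, 1.0, 0.0, -0.001]
contact_force: [-5.4, -0.0, 4.4]
gripper_width: 1.001
gripper_force: 2.9
```

```bash
python3 -c "
from h import *
go(-.12,-.02,.04,90)
im=cams.get_image('top');cv2.imwrite('pics/t2.png',cv2.resize(im[110:290,180:360],(600,600),interpolation=cv2.INTER_CUBIC)[:,:,::-1])
"
```

```text
t 4.8167 jig mm [-129.6  -17.7] z 28.1 yawjig 90.02 Fjig [-5.4 -0.1] 4.4
row [-0.96 -0.23 -1.2 ] [ 0.01 -0.1   0.02]
```

View pics/t2.png

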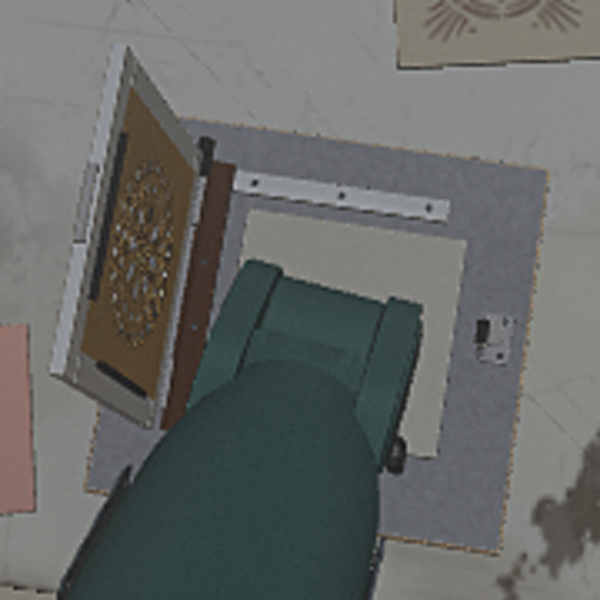

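The tile has moved about 14 mm: its +x edge is at (248,211)-(467,240), leaving ~19 px (about 17 mm) to the fence.

Emit:
move_arm([
  [[-0.2,0,0,0,0,0],[-0.4,0,0,0,0,0],[-0.6,0,0,0,0,0],[-0.8,0,0,0,0,0],[-1.0,0,0,0,0,0],[-1.1,0,0,0,0,0],[-1.2,0,0,0,0,0],[-1.3,0,0,0,0,0]],
])

```text
t: 5.53
position: [0.4623, 0.0161, 0.0282]
eef_rot: [0.011, 1.0, 0.0, -0.0]
contact_force: [-2.3, -0.0, -1.2]
gripper_width: 1.004
gripper_force: 1.4
```

Emit:
move_arm([
  [[-0.03,0,0,0,0,0],[-0.06,0,0,0,0,0],[-0.1,0,0,0,0,0],[-0.12,0,0,0,0,0],[-0.15,0,0,0,0,0],[-0.15,0,0,0,0,0],[-0.15,0,0,0,0,0],[-0.15,0,0,0,0,0]],
])

```text
t: 6.2
position: [0.4629, 0.0161, 0.0282]
eef_rot: [0.011, 1.0, 0.0, -0.001]
contact_force: [-6.9, 0.7, 0.4]
gripper_width: 0.998
gripper_force: 3.4
```

Emit:
move_arm([
  [[-0.03,0,0,0,0,0],[-0.05,0,0,0,0,0],[-0.08,0,0,0,0,0],[-0.1,0,0,0,0,0],[-0.1,0,0,0,0,0],[-0.1,0,0,0,0,0],[-0.1,0,0,0,0,0],[-0.1,0,0,0,0,0]],
])

```text
t: 6.87
position: [0.463, 0.0162, 0.028]
eef_rot: [0.011, 1.0, -0.0, -0.001]
contact_force: [-11.7, 0.2, 5.5]
gripper_width: 1.001
gripper_force: 5.6
```

The tile stops at the fence: 11.7 N with no further travel. Now I back off, lift, and move to the -y side, turning the tool by 90°.

Emit:
move_arm([
  [[1.0,0,0,0,0,0],[2.0,0,-0.5,0,0,0],[2.0,-1,-4,0,0,3],[1.5,-3,-7.5,0,0,10],[0,-5.5,-8.5,0,0,17],[-2,-8.5,-8.5,0,0,24],[-5,-11,-8.5,0,0,31],[-8,-13,-8.5,0,0,38]],
])

```text
t: 7.53
position: [0.5427, -0.1177, 0.1146]
eef_rot: [0.339, 0.941, -0.0, 0.001]
contact_force: [0.4, 0.1, -0.4]
gripper_width: 1.004
gripper_force: 0.0
```

```bash
python3 -c "
from h import *
go(-.001,-.150,.1,0)"
```

```text
t 7.5333 jig mm [ -32.8 -149.8] z 114.6 yawjig 51.61 Fjig [0.4 0.2] -0.4
row [-2.5   1.96  1.47] [ 0.1   0.11 51.61]
```

Emit:
move_arm([
  [[-0.4,0.3,0.3,0,0,7],[-0.8,0.6,0.6,0,0,14],[-1.2,1,1,0,0,21],[-1.8,1.5,1.5,0,0,28],[-2.3,1.8,1.5,0,0,35],[-2.5,2,1.5,0,0,42],[-2.5,2,1.5,0,0,48],[-2.5,2,1.5,0,0,51.6]],
])

```text
t: 8.2
position: [0.5739, -0.1159, 0.0989]
eef_rot: [0.714, 0.7, 0.0, 0.0]
contact_force: [-0.4, 0.4, -0.1]
gripper_width: 0.995
gripper_force: 0.0
```

```bash
python3 -c "
from h import *
go(-.001,-.150,.028,0)"
```

```text
t 8.2 jig mm [  -1.6 -147.3] z 98.9 yawjig 0.08 Fjig [-0.4  0.4] -0.1
row [-0.27  0.05  7.09] [0.06 0.01 0.08]
```

Emit:
move_arm([
  [[0,0,1.5,0,0,0],[0,0,3,0,0,0],[0,0,4.5,0,0,0],[0,0,5.5,0,0,0],[0,0,6.4,0,0,0],[0,0,6.9,0,0,0],[0,0,7.1,0,0,0],[0,0,7.1,0,0,0]],
])

```text
t: 8.87
position: [0.5739, -0.116, 0.0273]
eef_rot: [0.712, 0.702, 0.0, -0.0]
contact_force: [-0.2, -1.0, 0.9]
gripper_width: 1.0
gripper_force: 0.0
```

Emit:
move_arm([
  [[0.4,0,0,0,0,0],[0.8,0,0,0,0,0],[1.2,0,0,0,0,0],[1.6,0,0,0,0,0],[1.9,0,0,0,0,0],[2.2,0,0,0,0,0],[2.5,0,0,0,0,0],[2.7,0,0,0,0,0]],
])

```text
t: 9.53
position: [0.5746, -0.0889, 0.0275]
eef_rot: [0.712, 0.702, -0.0, 0.0]
contact_force: [-0.1, -5.0, 3.5]
gripper_width: 0.997
gripper_force: 2.6
```

```bash
python3 -c "
from h import *
st()"
```

```text
t 9.5333 jig mm [  -1.5 -120.3] z 27.5 yawjig 0.41 Fjig [ 0. -5.] 3.5
```

Emit:
move_arm([
  [[0.1,0,0,0,0,0],[0.2,0,0,0,0,0],[0.3,0,0,0,0,0],[0.4,0,0,0,0,0],[0.5,0,0,0,0,0],[0.6,0,0,0,0,0],[0.65,0,0,0,0,0],[0.7,0,0,0,0,0]],
])

```text
t: 10.2
position: [0.5746, -0.0828, 0.0275]
eef_rot: [0.712, 0.702, -0.001, 0.001]
contact_force: [-0.6, -11.3, 4.3]
gripper_width: 1.002
gripper_force: 6.2
```

Emit:
move_arm([
  [[0.03,0,0,0,0,0],[0.06,0,0,0,0,0],[0.1,0,0,0,0,0],[0.13,0,0,0,0,0],[0.15,0,0,0,0,0],[0.15,0,0,0,0,0],[0.15,0,0,0,0,0],[0.15,0,0,0,0,0]],
])

```text
t: 10.87
position: [0.5744, -0.0825, 0.0275]
eef_rot: [0.713, 0.701, -0.002, 0.001]
contact_force: [-4.0, -18.5, 4.5]
gripper_width: 0.998
gripper_force: 9.3
```

```bash
python3 -c "
from h import *
print(st()[0]['torque'])"
```

```text
t 10.8667 jig mm [  -1.9 -113.9] z 27.5 yawjig 0.33 Fjig [ -3.6 -18.6] 4.5
[-3.47992805e+00  6.04544748e-01  1.11364460e-03]
```

Both stops are felt: 18.5 N against the rail, with the moment about z near zero. I back off gently and lift high.

Emit:
move_arm([
  [[-0.3,0,0,0,0,0],[-1.2,0,0,0,0,0],[-2,0,-0.5,0,0,0],[-2,0,-4,0,0,0],[-2,0,-8,0,0,0],[-2,0,-12,0,0,0],[-2,0,-16,0,0,0],[-2,0,-20,0,0,0]],
], claw=0)

```text
t: 11.53
position: [0.5735, -0.0997, 0.2291]
eef_rot: [0.712, 0.702, 0.0, -0.001]
contact_force: [0.8, -0.5, -0.2]
gripper_width: 0.003
gripper_force: 0.0
```

Emit:
move_arm([
  [[0,0,-3.5,0,0,0],[0,0,-7,0,0,0],[0,0,-11,0,0,0],[0,0,-14,0,0,0],[0,0,-15,0,0,0],[0,0,-15,0,0,0],[0,0,-15,0,0,0],[0,0,-15,0,0,0]],
])

```text
t: 12.2
position: [0.5739, -0.1002, 0.3759]
eef_rot: [0.712, 0.702, -0.0, -0.001]
contact_force: [0.2, 0.2, -0.9]
gripper_width: -0.005
gripper_force: 0.0
```

```bash
python3 -c "
from h import *
go(0,.235,.38,0)
w=cams.get_image('wrist');t=cams.get_image('top')[110:290,180:360]
cv2.imwrite('pics/m3.png',np.hstack([cv2.resize(w,(400,300)),cv2.resize(t,(400,400),interpolation=cv2.INTER_CUBIC)[50:350]])[:,:,::-1]); cv2.imwrite('pics/w3.png',w[:,:,::-1])
"
```

```text
t 12.2 jig mm [  -1.9 -131.6] z 375.9 yawjig 0.42 Fjig [0.2 0.2] -0.9
row [36.66  0.46 -0.38] [-0.11 -0.06  0.42]
```

View pics/m3.png

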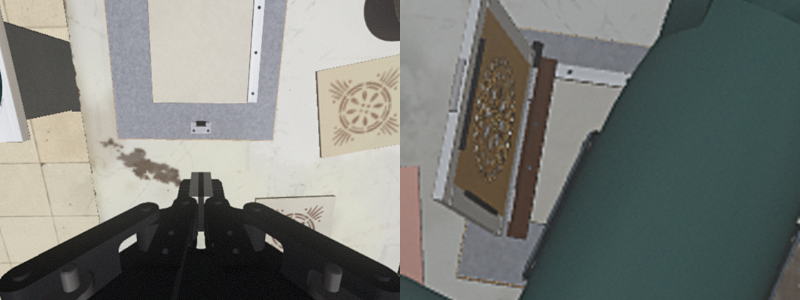

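The tile looks flush with the fence in the wrist view (left part, seam near x=249). I'll check the fence seam at full resolution.

```bash
python3 -c "
import cv2
w=cv2.imread('pics/w3.png'); cv2.imwrite('pics/w3c.png',cv2.resize(w[0:160,200:390],(760,600),interpolation=cv2.INTER_CUBIC))
for r in (20,70,120): print(w[r,335:362].mean(1).round().astype(int))"
```

```text
[209 207 206 204 206 202 205 201 200 203 202 205 206 204 203 204 204 206
 164 131 197 235 233 230 227 230 229]
[205 207 206 207 203 204 205 204 205 204 203 205 202 207 201 146 179 229
 232 236 233 234 235 234 231 231 232]
[205 207 205 203 205 202 208 207 203 201 207 186 153 198 237 231 231 231
 229 226 225 228 227 226 225 223 195]
```

View pics/w3c.png

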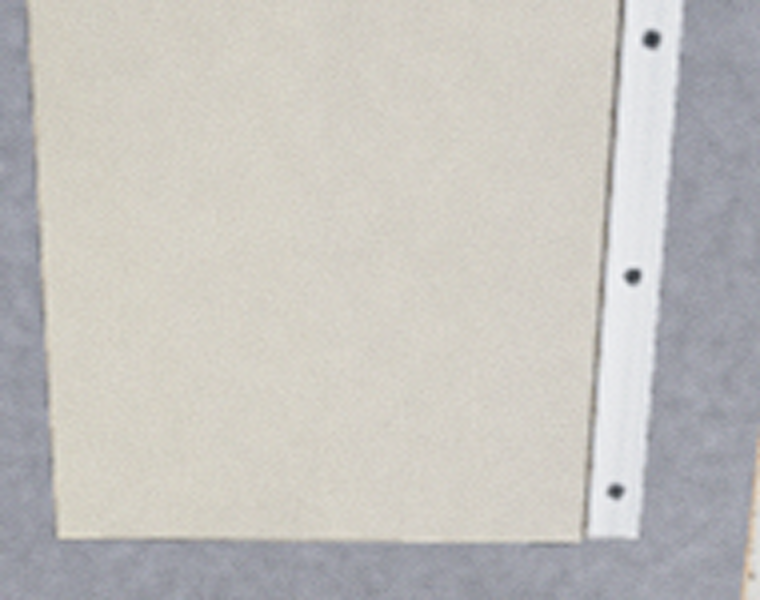

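The seam along the fence is thin and roughly uniform, perhaps 1 mm. There's ample time, so I'll re-press lightly toward the fence to be sure.

Emit:
move_arm([
  [[1,-1.5,2,0,0,-7],[2,-4,4,0,0,-14],[3,-6.5,6,0,0,-21],[4,-9,8,0,0,-28],[5.5,-11.5,10,0,0,-35],[7,-13.5,12,0,0,-42],[8.5,-14.8,14,0,0,-49],[10,-15.5,16,0,0,-56]],
], claw=8.54)

```text
t: 12.97
position: [0.4181, 0.0027, 0.2159]
eef_rot: [0.297, 0.955, 0.0, -0.001]
contact_force: [0.9, 0.6, 1.0]
gripper_width: 0.997
gripper_force: 0.0
```

```bash
python3 -c "
from h import *
go(-.145,0,.05,90.2)"
```

```text
t 12.9667 jig mm [-159.9  -32.1] z 215.9 yawjig 56.74 Fjig [0.9 0.7] 1.0
row [ 0.5   3.51 16.59] [ -0.    -0.06 -33.46]
```

Emit:
move_arm([
  [[0.2,1,3,0,0,-7],[0.4,2,6.5,0,0,-14],[0.5,3,10,0,0,-21],[0.5,3.5,13.5,0,0,-28],[0.5,3.5,16,0,0,-33.4],[0.5,3.5,16.6,0,0,-33.4],[0.5,3.5,17.5,0,0,-33.4],[0.5,3.5,18.3,0,0,-33.4]],
])

```text
t: 13.63
position: [0.4362, 0.0333, 0.0342]
eef_rot: [0.014, 1.0, 0.0, -0.0]
contact_force: [1.2, -0.4, -0.3]
gripper_width: 1.002
gripper_force: 0.0
```

```bash
python3 -c "
from h import *
go(-.118,0,.028,90.2)"
```

```text
t 13.6333 jig mm [-142.5   -1.1] z 34.2 yawjig 89.62 Fjig [ 1.2 -0.4] -0.3
row [-2.45  0.12  0.61] [ 0.01 -0.03 -0.58]
```

Emit:
move_arm([
  [[0,0,0.3,0,0,0],[-0.2,0,0.5,0,0,0],[-0.6,0,0.5,0,0,0],[-1.1,0,0.5,0,0,0],[-1.6,0,0.5,0,0,0],[-2.0,0,0.5,0,0,0],[-2.3,0,0.5,0,0,0],[-2.5,0,0.5,0,0,0]],
])

```text
t: 14.3
position: [0.4621, 0.0327, 0.0294]
eef_rot: [0.012, 1.0, -0.0, 0.0]
contact_force: [-4.3, -0.4, 1.6]
gripper_width: 0.999
gripper_force: 1.9
```

Emit:
move_arm([
  [[-0.05,0,0,0,0,0],[-0.1,0,0,0,0,0],[-0.15,0,0,0,0,0],[-0.2,0,0,0,0,0],[-0.25,0,0,0,0,0],[-0.25,0,0,0,0,0],[-0.25,0,0,0,0,0],[-0.25,0,0,0,0,0]],
])

```text
t: 14.97
position: [0.4633, 0.0328, 0.0291]
eef_rot: [0.012, 1.0, 0.0, -0.001]
contact_force: [-4.6, 1.0, 2.9]
gripper_width: 0.998
gripper_force: 2.8
```

```bash
python3 -c "
from h import *
st()"
```

```text
t 14.9667 jig mm [-115.4   -1. ] z 29.1 yawjig 89.82 Fjig [-4.6  0.9] 2.9
```

Emit:
move_arm([
  [[-0.03,0,0,0,0,0],[-0.06,0,0,0,0,0],[-0.1,0,0,0,0,0],[-0.13,0,0,0,0,0],[-0.15,0,0,0,0,0],[-0.15,0,0,0,0,0],[-0.15,0,0,0,0,0],[-0.15,0,0,0,0,0]],
])

```text
t: 15.63
position: [0.4635, 0.0329, 0.0289]
eef_rot: [0.012, 1.0, 0.0, -0.002]
contact_force: [-11.1, 1.1, 7.0]
gripper_width: 1.002
gripper_force: 6.0
```

```bash
python3 -c "
from h import *
st()"
```

```text
t 15.6333 jig mm [-115.2   -0.9] z 28.9 yawjig 89.83 Fjig [-11.1   0.8] 7.0
```

The fence push stalls at the same place with 11 N, so the tile is seated. Next I back off and head over the frame to its +y side, closing the fingers.

Emit:
move_arm([
  [[0.4,0,0,0,0,0],[1.5,0,0,0,0,0],[2.2,0,-3,0,0,0],[2.2,0,-7,0,0,0],[2.2,0,-11,0,0,0],[2.2,0,-15,0,0,0],[2.2,0,-19,0,0,0],[2.2,0,-23,0,0,0]],
], claw=0)

```text
t: 16.3
position: [0.4434, 0.0332, 0.2618]
eef_rot: [0.013, 1.0, -0.0, 0.001]
contact_force: [1.3, 0.5, -0.2]
gripper_width: 0.002
gripper_force: 0.0
```

Emit:
move_arm([
  [[0,0,-3.5,0,0,7],[0,0,-7,0,0,14],[0,0,-10.5,0,0,21],[-2,0,-12.5,0,0,28],[-4,1,-13,0,0,35],[-6,3,-13,0,0,42],[-8,5.5,-13,0,0,49],[-10,8.5,-13,0,0,56]],
])

```text
t: 16.97
position: [0.5469, 0.116, 0.3896]
eef_rot: [0.484, 0.875, 0.0, 0.001]
contact_force: [0.8, -0.5, -0.0]
gripper_width: -0.002
gripper_force: 0.0
```

```bash
python3 -c "
from h import *
go(-.0,.25,.39,0)"
```

```text
t 16.9667 jig mm [-33.6  84. ] z 389.6 yawjig 33.37 Fjig [ 0.8 -0.4] -0.0
row [12.02 11.93 -0.03] [ 0.1   0.04 33.37]
```

Emit:
move_arm([
  [[1.5,1.5,0,0,0,7],[3.5,3.5,0,0,0,14],[5.5,5.5,0,0,0,21],[8,8,0,0,0,28],[10,10,0,0,0,33.4],[12,12,0,0,0,33.4],[12,12,0,0,0,33.4],[12,12,0,0,0,33.4]],
])

```text
t: 17.63
position: [0.5826, 0.2827, 0.3885]
eef_rot: [0.712, 0.703, -0.0, 0.0]
contact_force: [-1.0, -0.0, 0.3]
gripper_width: -0.005
gripper_force: 0.0
```

```bash
python3 -c "
from h import *
go(0,.24,.265,0)
w=cams.get_image('wrist');t=cams.get_image('scene')[80:290,140:420]
cv2.imwrite('pics/m4.png',np.hstack([cv2.resize(w,(400,300)),cv2.resize(t,(400,300),interpolation=cv2.INTER_CUBIC)])[:,:,::-1])
"
```

```text
t 17.6333 jig mm [ -1.5 251.4] z 388.5 yawjig 0.52 Fjig [-1. -0.] 0.3
row [-1.14  0.14 12.35] [0.   0.01 0.52]
```

View pics/m4.png

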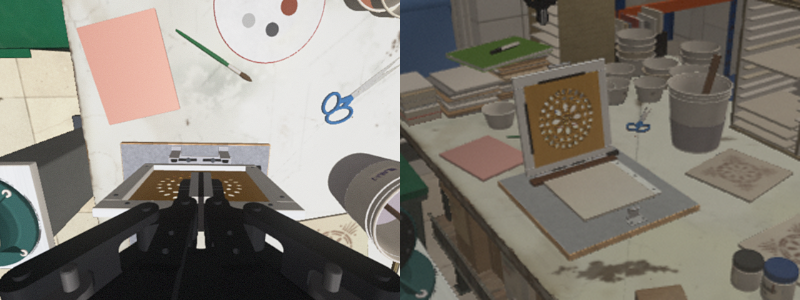

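The wrist view shows the frame's outer face below and behind the fingertips (200,175). The scene view shows the frame upright and the tile against both stops. Next I lower behind the bar.

Emit:
move_arm([
  [[0,0,3,0,0,0],[0,0,6,0,0,0],[0,0,9,0,0,0],[0,0,11,0,0,0],[0,0,12,0,0,0],[-1,0,12.3,0,0,0],[-2,0,12.3,0,0,0],[-3,0,12.3,0,0,0]],
])

```text
t: 18.4
position: [0.5819, 0.2497, 0.2674]
eef_rot: [0.712, 0.702, 0.001, 0.0]
contact_force: [1.0, 0.2, 0.8]
gripper_width: -0.001
gripper_force: 0.0
```

Emit:
move_arm([
  [[-0.6,0,0,0,0,0],[-1.2,0,0,0,0,0],[-1.8,0,0,0,0,0],[-2.4,0,0,0,0,0],[-3.0,0,0,0,0,0],[-3.6,0,0,0,0,0],[-4.2,0,0,0,0,0],[-4.8,0,0,0,0,0]],
])

```text
t: 19.07
position: [0.581, 0.203, 0.2663]
eef_rot: [0.712, 0.702, 0.0, -0.0]
contact_force: [-0.5, 1.6, 0.1]
gripper_width: 0.002
gripper_force: 0.0
```

```bash
python3 -c "
from h import *
st()"
```

```text
t 19.0667 jig mm [ -1.4 171.7] z 266.3 yawjig 0.42 Fjig [-0.6  1.6] 0.1
```

Emit:
move_arm([
  [[-0.5,0,0,0,0,0],[-1.0,0,0,0,0,0],[-1.6,0,0,0,0,0],[-2.2,0,0,0,0,0],[-2.8,0,0,0,0,0],[-3.4,0,0,0,0,0],[-4.0,0,0,0,0,0],[-4.6,0,0,0,0,0]],
])

```text
t: 19.73
position: [0.5802, 0.1568, 0.2662]
eef_rot: [0.712, 0.702, -0.0, -0.0]
contact_force: [-1.1, 0.1, -0.9]
gripper_width: -0.001
gripper_force: 0.5
```

Emit:
move_arm([
  [[-0.5,0,0,0,0,0],[-1.0,0,0,0,0,0],[-1.5,0,0,0,0,0],[-2.0,0,0,0,0,0],[-2.5,0,0,0,0,0],[-3.0,0,0,0,0,0],[-3.5,0,0,0,0,0],[-4.0,0,0,0,0,0]],
])

```text
t: 20.4
position: [0.5797, 0.1169, 0.2662]
eef_rot: [0.712, 0.702, -0.0, -0.0]
contact_force: [-0.2, 0.5, -0.1]
gripper_width: 0.001
gripper_force: 0.3
```

```bash
python3 -c "
from h import *
st()"
```

```text
t 20.4 jig mm [-0.8 85.6] z 266.2 yawjig 0.41 Fjig [-0.2  0.5] -0.1
```

Emit:
move_arm([
  [[-0.6,0,0,0,0,0],[-1.2,0,0,0,0,0],[-1.8,0,0,0,0,0],[-2.4,0,0,0,0,0],[-2.9,0,0,0,0,0],[-2.4,0,-0.5,0,0,0],[-1,0,-1,0,0,0],[0,0,-1,0,0,0]],
])

```text
t: 21.07
position: [0.5801, 0.1188, 0.2776]
eef_rot: [0.712, 0.702, 0.001, 0.0]
contact_force: [-0.2, -0.5, 0.7]
gripper_width: 0.0
gripper_force: 0.0
```

```bash
python3 -c "
from h import *
st()
t=cams.get_image('scene')[80:290,140:420]
cv2.imwrite('pics/s5.png',cv2.resize(t,(560,420),interpolation=cv2.INTER_CUBIC)[:,:,::-1])
"
```

```text
t 21.0667 jig mm [-0.5 87.5] z 277.6 yawjig 0.39 Fjig [-0.2 -0.5] 0.7
```

View pics/s5.png

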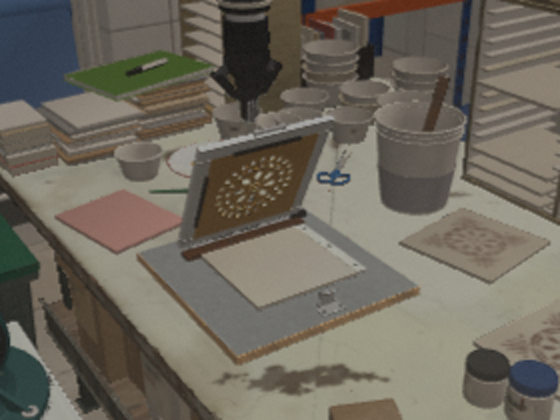

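The scene view shows the frame leaning forward (bar at (260,140)), clear of the gripper behind it. I hold off high while it falls.

Emit:
move_arm([
  [[0.5,0,-3,0,0,0],[0.5,0,-6,0,0,0],[0,0,-9,0,0,0],[0,0,-12,0,0,0],[-1,0,-12,0,0,0],[-3,0,-12,0,0,0],[-6,0,-12,0,0,0],[-9,0,-12,0,0,0]],
])

```text
t: 21.78
position: [0.5785, 0.028, 0.3963]
eef_rot: [0.711, 0.703, 0.0, 0.0]
contact_force: [1.2, -1.2, -0.5]
gripper_width: 0.006
gripper_force: 0.0
```

Emit:
move_arm([
  [[-2,0,0,0,0,0],[-5,0,0,0,0,0],[-8,0,0,0,0,0],[-10.5,0,0,0,0,0],[-11.4,0,0,0,0,0],[-11.4,0,0,0,0,0],[-11.4,0,0,0,0,0],[-11.4,0,0,0,0,0]],
])

```text
t: 22.45
position: [0.577, -0.0852, 0.3964]
eef_rot: [0.712, 0.702, 0.0, -0.0]
contact_force: [0.9, 0.1, -0.0]
gripper_width: 0.0
gripper_force: 0.0
```

Emit:
move_arm([
  [[0,0,0,0,0,0],[0,0,0,0,0,0],[0,0,0,0,0,0],[0,0,0,0,0,0],[0,0,0,0,0,0],[0,0,0,0,0,0],[0,0,0,0,0,0],[0,0,0,0,0,0]],
])

```text
t: 23.12
position: [0.5768, -0.0866, 0.3963]
eef_rot: [0.712, 0.702, -0.0, 0.0]
contact_force: [0.3, -0.5, 0.3]
gripper_width: -0.003
gripper_force: 0.0
```

Emit:
move_arm([
  [[0,0,0,0,0,0],[0,0,0,0,0,0],[0,0,0,0,0,0],[0,0,0,0,0,0],[0,0,0,0,0,0],[0,0,0,0,0,0],[0,0,0,0,0,0],[0,0,0,0,0,0]],
])

```text
t: 23.78
position: [0.5768, -0.0866, 0.3963]
eef_rot: [0.712, 0.702, 0.0, 0.0]
contact_force: [-0.6, -0.7, -0.8]
gripper_width: -0.002
gripper_force: 0.0
```

```bash
python3 -c "
from h import *
go(0,-.116,.09,0)
w=cams.get_image('wrist');t=cams.get_image('scene')[80:290,140:420]
cv2.imwrite('pics/m6.png',np.hstack([cv2.resize(w,(400,300)),cv2.resize(t,(400,300),interpolation=cv2.INTER_CUBIC)])[:,:,::-1])
"
```

```text
t 23.7833 jig mm [   0.7 -117.9] z 396.3 yawjig 0.41 Fjig [-0.6 -0.7] -0.8
row [ 0.19 -0.07 30.63] [0.   0.   0.41]
```

View pics/m6.png

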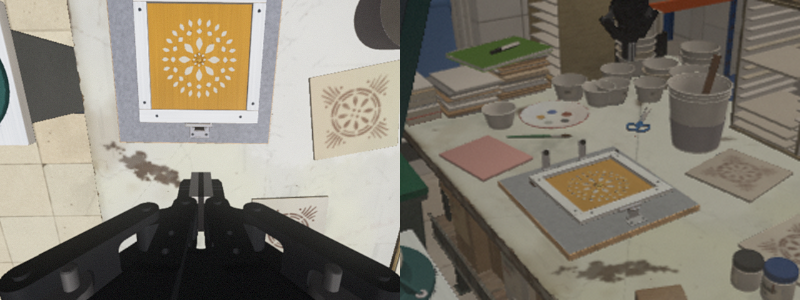

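The wrist and scene views show the frame lying flat over the tile, its free bar at the catch (200,130 in the left image). I go down over the bar, keeping a few mm clear of the catch.

Emit:
move_arm([
  [[0.3,0,4,0,0,0],[0.6,0,8,0,0,0],[0.6,0,12,0,0,0],[0.6,0,16,0,0,0],[0.6,0,20,0,0,0],[0.6,0,24,0,0,0],[0.6,0,27,0,0,0],[0.6,0,29,0,0,0]],
])

```text
t: 24.55
position: [0.5754, -0.0802, 0.1032]
eef_rot: [0.712, 0.702, -0.001, -0.001]
contact_force: [-0.0, -0.2, -0.8]
gripper_width: 0.0
gripper_force: 0.0
```

Emit:
move_arm([
  [[0,0,0.5,0,0,0],[0,0,1.0,0,0,0],[0,0,1.5,0,0,0],[0,0,2.0,0,0,0],[0,0,2.2,0,0,0],[0,0,2.3,0,0,0],[0,0,2.4,0,0,0],[0,0,2.5,0,0,0]],
])

```text
t: 25.22
position: [0.5771, -0.0806, 0.0816]
eef_rot: [0.712, 0.702, 0.0, 0.0]
contact_force: [0.4, -0.7, 0.0]
gripper_width: 0.001
gripper_force: 0.0
```

```bash
python3 -c "
from h import *
st()"
```

```text
t 25.2167 jig mm [   0.8 -112. ] z 81.6 yawjig 0.41 Fjig [ 0.4 -0.6] 0.0
```

Contact is expected near TCP z ≈ 0.069, so I lower slowly.

Emit:
move_arm([
  [[0,0,0.2,0,0,0],[0,0,0.4,0,0,0],[0,0,0.6,0,0,0],[0,0,0.8,0,0,0],[0,0,1.0,0,0,0],[0,0,1.1,0,0,0],[0,0,1.2,0,0,0],[0,0,1.3,0,0,0]],
])

```text
t: 25.88
position: [0.5769, -0.0805, 0.0682]
eef_rot: [0.712, 0.702, -0.0, -0.0]
contact_force: [-1.2, -0.4, -0.2]
gripper_width: 0.002
gripper_force: 0.0
```

Emit:
move_arm([
  [[0,0,0.05,0,0,0],[0,0,0.1,0,0,0],[0,0,0.15,0,0,0],[0,0,0.2,0,0,0],[0,0,0.2,0,0,0],[0,0,0.2,0,0,0],[0,0,0.2,0,0,0],[0,0,0.2,0,0,0]],
])

```text
t: 26.55
position: [0.577, -0.0806, 0.0666]
eef_rot: [0.712, 0.702, 0.0, 0.0]
contact_force: [-1.4, -0.0, 5.6]
gripper_width: 0.003
gripper_force: 2.6
```

Emit:
move_arm([
  [[0,0,0.05,0,0,0],[0,0,0.1,0,0,0],[0,0,0.15,0,0,0],[0,0,0.15,0,0,0],[0,0,0.15,0,0,0],[0,0,0.15,0,0,0],[0,0,0.15,0,0,0],[0,0,0.15,0,0,0]],
])

```text
t: 27.22
position: [0.5769, -0.0807, 0.0649]
eef_rot: [0.712, 0.702, -0.0, 0.0]
contact_force: [-1.4, -2.1, 3.8]
gripper_width: -0.001
gripper_force: 2.2
```

Emit:
move_arm([
  [[0,0,0.03,0,0,0],[0,0,0.06,0,0,0],[0,0,0.1,0,0,0],[0,0,0.1,0,0,0],[0,0,0.1,0,0,0],[0,0,0.1,0,0,0],[0,0,0.1,0,0,0],[0,0,0.1,0,0,0]],
])

```text
t: 27.88
position: [0.5768, -0.0804, 0.0636]
eef_rot: [0.712, 0.702, 0.0, -0.0]
contact_force: [0.3, -0.7, 0.5]
gripper_width: -0.0
gripper_force: 0.0
```

The force dropped, so the catch may have snapped over. I follow down to confirm the bar is at its shut height.

Emit:
move_arm([
  [[0,0,0.05,0,0,0],[0,0,0.1,0,0,0],[0,0,0.15,0,0,0],[0,0,0.2,0,0,0],[0,0,0.25,0,0,0],[0,0,0.25,0,0,0],[0,0,0.25,0,0,0],[0,0,0.25,0,0,0]],
])

```text
t: 28.55
position: [0.5769, -0.0806, 0.0613]
eef_rot: [0.712, 0.702, -0.0, 0.0]
contact_force: [-0.4, -0.4, 0.2]
gripper_width: 0.001
gripper_force: 0.0
```

Emit:
move_arm([
  [[0,0,0.05,0,0,0],[0,0,0.1,0,0,0],[0,0,0.15,0,0,0],[0,0,0.15,0,0,0],[0,0,0.15,0,0,0],[0,0,0.15,0,0,0],[0,0,0.15,0,0,0],[0,0,0.15,0,0,0]],
])

```text
t: 29.22
position: [0.577, -0.0806, 0.06]
eef_rot: [0.712, 0.702, 0.0, 0.0]
contact_force: [-2.1, -0.0, 5.7]
gripper_width: -0.003
gripper_force: 2.7
```

Emit:
move_arm([
  [[0,0,0.05,0,0,0],[0,0,0.1,0,0,0],[0,0,0.1,0,0,0],[0,0,0.1,0,0,0],[0,0,0.1,0,0,0],[0,0,0.1,0,0,0],[0,0,0.1,0,0,0],[0,0,0.1,0,0,0]],
])

```text
t: 29.88
position: [0.577, -0.0806, 0.0597]
eef_rot: [0.712, 0.702, 0.0, 0.0]
contact_force: [-5.3, 0.4, 19.1]
gripper_width: 0.002
gripper_force: 9.1
```

Emit:
move_arm([
  [[0,0,-0.5,0,0,0],[0,0,-2,0,0,0],[0,0,-5,0,0,0],[0,0,-9,0,0,0],[0,0,-12,0,0,0],[0,0,-15,0,0,0],[0,0,-15,0,0,0],[0,0,-15,0,0,0]],
])

```text
t: 30.55
position: [0.5776, -0.0808, 0.21]
eef_rot: [0.712, 0.702, 0.001, 0.001]
contact_force: [0.1, -0.4, 0.0]
gripper_width: -0.003
gripper_force: 0.0
```

```bash
python3 -c "
from h import *
st()
w=cams.get_image('wrist');t=cams.get_image('scene')[130:235,190:330]
cv2.imwrite('pics/m7.png',np.hstack([cv2.resize(w,(400,300)),cv2.resize(t,(400,300),interpolation=cv2.INTER_CUBIC)])[:,:,::-1])
"
```

```text
t 30.55 jig mm [   1.4 -112.1] z 210.0 yawjig 0.41 Fjig [ 0.2 -0.4] 0.0
```

View pics/m7.png

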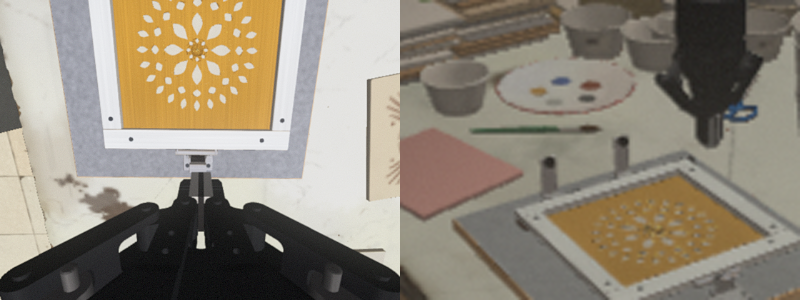

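The frame lies shut, with the striker at the catch (197,155) under the roller. The bar stopped hard at its shut height (tip z 41 mm), and the arm is clear.

```bash
python3 -c "
from h import *
print(robot.close_job())"
```

```text
the job is handed in; nothing more can be done
None
```

The job is handed in: the tile was felt snug against both stops, the frame fell freely and was pressed down until the catch snapped, and the arm is clear; the highest force I read was 18.5 N on the tile and 19.1 N on the frame, and no verdict was returned.

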